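Put the arched honey plaque away in the slotted rack

TASK

That honey is finished: take the wooden plaque with the arched (round) top out of its stand and put it, top up, on edge and roughly centred in the free middle slot of the slotted rack, between the two dark slates, its foot down on the slot's floor; then let go of it. Leave the square-topped and the gabled plaques where they are in their stands.

Things in the scene. Friction and masses are not known exactly. Their poses are not given: they have to be found in the camera images.
- arched_center (a point): light wooden plaque, arched top (upper 40 mm a half circle), 12 mm thick (x), 80 wide (y), 120 high (z, to its top), upright in a dark fixed stand 56 x 100 x 30 mm (slot 18 mm wide, 22 deep, open above). To be moved: loose, about 90 g, lifts straight out, pinched across its thickness near the top. Point: plaque's centre, 60 mm above its foot.
- square_center (a point): light wooden plaque, square top, 12 mm thick (x), 80 wide (y), 120 high (z, to its top), upright in a dark fixed stand 56 x 100 x 30 mm (slot 18 mm wide, 22 deep, open above). Not to be moved. Point: plaque's centre, 60 mm above its foot.
- gabled_center (a point): light wooden plaque, gabled top (upper 40 mm a triangle), 12 mm thick (x), 80 wide (y), 120 high (z, to its top), upright in a dark fixed stand 56 x 100 x 30 mm (slot 18 mm wide, 22 deep, open above). Not to be moved. Point: plaque's centre, 60 mm above its foot.
- middle_slot (a point): centre of the floor (12 mm above the table) of the middle of three slots in a brown fixed rack, 220 mm across the slots (x), 110 along them (y). Slot 20 mm wide up to 28 mm above its floor, then flaring at 45 degrees to 60 wide at 48 mm; ends open. Each outer slot, 60 mm away along x, holds a loose dark slate on edge, 10 mm thick, 90 wide, 75 high.
There are look-alikes about, which are no part of the job. What is shaped like the part that bears middle_slot but red is not meant.

How it is judged (in metres and radians):
At the end, for the whole second after the job is handed in: Arched plaque at rest in the middle slot: centre 45 to 68 mm above the slot floor, within 25 mm of its middle across and 30 mm along it, under 0.38 rad off upright, width within 0.35 rad of the slot's direction; the square and gabled plaques within 30 mm of their starts (z of arched_center in the frame of middle_slot between 0.045 and 0.068 m and x of arched_center in the frame of middle_slot between -0.025 and 0.025 m and y of arched_center in the frame of middle_slot between -0.03 and 0.03 m and angle between arched_center's own z axis and vertical below 0.38 rad and angle between the y axis of arched_center and the y axis of middle_slot, either way round below 0.35 rad and linear speed of arched below 0.02 m/s and distance of each of square_center, gabled_center from where it was at the start of the episode below 0.03 m); the robot touches nothing.
It fails at once if the square plaque is pulled out or knocked over (its centre moved more than 50 mm) (distance of square_center from where it was at the start of the episode above 0.05 m).
It fails at once if the gabled plaque is pulled out or knocked over (its centre moved more than 50 mm) (distance of gabled_center from where it was at the start of the episode above 0.05 m).
It also fails if it takes over 37 s, if anything falls off the work surface, if the arm or the gripper's body presses on something with over 40 N, if the wrist force passes 120 N, or if a joint passes its speed limit or range.

ROBOT

A 6-joint arm with a two-finger parallel gripper is mounted at the origin on the work surface. World frame = base frame: x ahead of the robot, y to its left, z up, the work surface at z = 0. Lengths are in m, angles in degrees, forces in N, time in s.
With the tool pointing down it reaches from about 0.3 to 0.85 m from the base axis. Payload 5.4 kg.
Tool frame: the origin (TCP) lies midway between the tips of the shut fingers; the grasp point (between the pads) lies 19 mm behind it; x points along the fingers, z is the direction in which the jaws open and shut, and the axes are right-handed (so a half turn about x gives the same grasp; the last joint's range is limited). The gripper opens to 85 mm and grips with 20 to 120 N. Pads are 22 mm wide; open, the fingers measure 114 mm over their backs; the gripper's body (76 mm by 85 mm) begins 54 mm behind the grasp point. The pads swing forward as they close: fully open they stand 13 mm farther back than shut.
Start: joints at [56.946, 9.076, 91.501, -0, 79.423, -12.038], TCP at [0.206, 0.537, 0.208] pointing down, gripper open.
Joint ranges: [-166.64, 166.64], [-54.1, 131.32], [10.49, 154.53], [-73.88, 253.88], [9.74, 151.15], [-171.62, 171.62]. Speed limits (degrees/s): [147.25, 147.25, 180, 180, 180, 180].

INTERFACE

Orientations are given as a 3x3 rotation matrix whose columns are the frame's x, y, z axes.
In Python, from workcell import env gives the robot as it stands. The module is installed in compiled form; this text tells all that it offers.
- The arm moves only by the tool servo_tool, never from a script. Its arguments are lists of equal length, an entry for each row: "dp": the shift along the tool's x, y, z in m, a list of three; "delta_rot": the turn, a rotation vector about the tool's x, y, z in degrees, a list of three; "gripper": the opening in per cent of the stroke, from 0 (shut) to 100 (fully open). A call has exactly 5 rows; each row is the pose to reach, as a shift and turn from the pose commanded when the call began, along the tool's axes at that moment; what a row does not reach only later rows make up. A row lasts 1/10 s, in which the tool goes at most 50 mm and 8.59 degrees, less where a joint would pass 70% of its speed; a pose out of reach is approached as far as the arm can. A call with a gripper value outside its range is refused whole. The fingers move at their own pace and stop on an object; "squeeze" is the grip in N (left out, the last holds). Time passes only in rows, so rows that repeat a pose let the fingers close, or fill a call up. It gives the time, the measured TCP pose, the force and the opening at its end, in the units of the state.
- env.sense(): the state, without advancing time (a new reading comes with each control period).
- env.read_camera(name): name is "scene" or "top" or "wrist"; returns the picture (480x640x3 uint8, blue, green, red); there is no depth.
- env.camera_info(name): a dict with "fx", "fy", "cx", "cy" (pixels), "rvec" (rotation vector, rad) and "tvec" (3), from world to camera coordinates, as OpenCV has them; the wrist camera has in their place "T_tool_cam" (4x4, takes a point from camera to tool coordinates, whose origin is the TCP and whose axes are the tool frame's). Camera axes: x right, y down, z forward; pixel columns grow to the right and rows downward; lengths in m; the calibration is good to about 2 mm. A picture is of the moment at which its call begins: read the wrist's pose just before it. camera_info takes no time and is no camera call.
- env.hand_in(): hands the job in, once; it reports no verdict.
The state is a dict: "time": time; "joints": joint angles; "qvel": joint speeds; "joint_torque": joint torques, N m; "tcp_pos": TCP position; "ee_rot": TCP orientation; "force": force on the tool from outside, world axes, zero at the start; "moment": the same for the moment, N m; "finger_gap": opening from 0.0 (shut) to 1.0 (fully open).
Only numpy, scipy, OpenCV 4.12 (cv2) and the standard library are available. Lean on these libraries where they do the work, as an engineer would, in place of code of your own. Each camera call takes 0.05 s, during which the arm holds its last target. There are 200 camera calls.

## Working session

There is one attempt and no reset: what is moved stays moved. The work goes in short steps, Python scripts to look and compute and a tool call to move; the robot and the scene stay as the last step left them, time stands still between calls to the robot, and variables do not carry over. Pictures are saved under pics/ and viewed, about 8 in all and at most 12, crops included, and the job is handed in when it is done.

Besides the shell and the picture viewer there is one more tool, called after "Request:" as name(argument=value, ...) on one line, values as JSON. servo_tool: Moves the arm, as the interface text tells. Its arguments: {"type":"object","properties":{"dp":{"type":"array"},"delta_rot":{"type":"array"},"gripper":{"type":"array"},"squeeze":{"type":"number"}},"required":["dp","delta_rot","gripper"]}

```bash
mkdir -p pics && python3 - <<'E'
from workcell import env
import cv2
for n in("scene","top"):
    im=env.read_camera(n);cv2.imwrite(f"pics/{n}0.png",im);print(n,env.camera_info(n))
print(env.camera_info("wrist"));s=env.sense();print(s["time"],s["tcp_pos"],s["ee_rot"],s["finger_gap"],s["force"])
E
```

```text
scene {'fx': 525.8058328823055, 'fy': 525.8058328823055, 'cx': 313.80341351509577, 'cy': 246.87730042551163, 'rvec': array([ 2.05519225,  0.65452348, -0.36555899]), 'tvec': array([-0.33904168, -0.12669784,  1.59951662])}
top {'fx': 451.9632773702741, 'fy': 451.9632773702741, 'cx': 322.9667366939607, 'cy': 240.80836938048395, 'rvec': array([ 2.20068081, -2.14050883,  0.12478332]), 'tvec': array([-0.14560646,  0.5266309 ,  1.23591166])}
{'fx': 369.91742844698916, 'fy': 369.91742844698916, 'cx': 317.1347401090351, 'cy': 243.7165477287102, 'T_tool_cam': array([[ 2.35473096e-05, -3.06744012e-01,  9.51792052e-01,
        -1.65890962e-01],
       [-4.53957626e-04, -9.51791958e-01, -3.06743970e-01,
         7.94070020e-02],
       [ 9.99999897e-01, -4.24850266e-04, -1.61660923e-04,
         4.72031133e-04],
       [ 0.00000000e+00,  0.00000000e+00,  0.00000000e+00,
         1.00000000e+00]])}
0.1 [0.20589212 0.5362534  0.20730522] [[-9.25147428e-04 -9.33482157e-01  3.58622652e-01]
 [-1.42980457e-03  3.58623674e-01  9.33481128e-01]
 [-9.99998550e-01  3.50847357e-04 -1.66647682e-03]] 1.000303763251688 [ 0.41527954 -0.06020571 -0.34518248]
```

View pics/scene0.png

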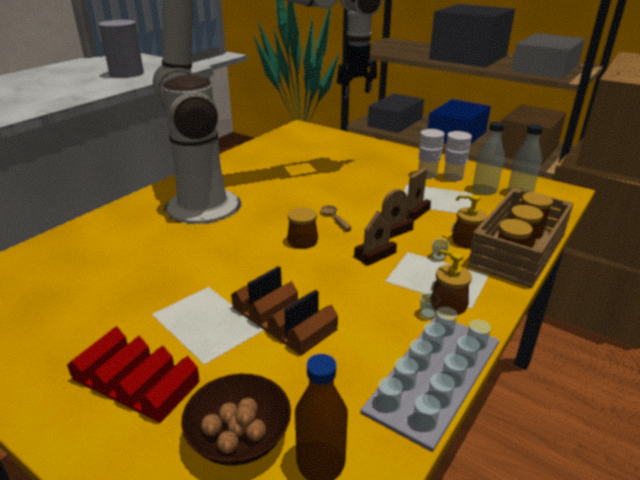

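View pics/top0.png

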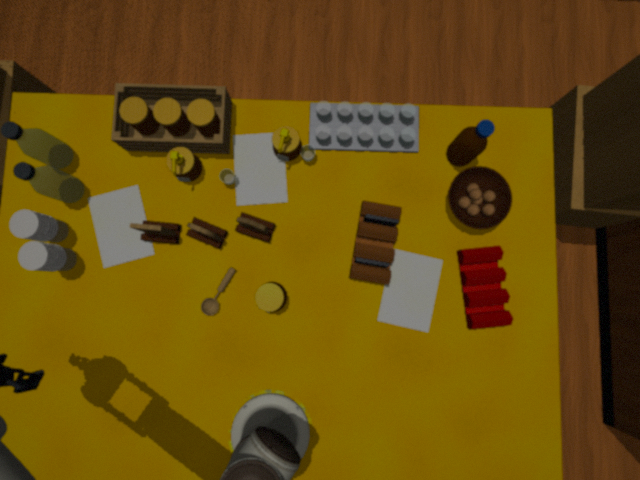

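The scene view shows three plaques in stands at about (377,238), (397,212), (417,192), with the brown rack at (285,310). In the top view the plaques are at (160,232), (207,233), (255,227) and the rack is at (376,243). I'll enlarge both to tell the shapes apart.

```bash
python3 - <<'E'
import cv2,numpy as np
a=cv2.imread("pics/scene0.png")[160:270,345:440];b=cv2.imread("pics/top0.png")[190:260,120:290];c=cv2.imread("pics/top0.png")[190:295,340:415]
f=lambda i,k:cv2.convertScaleAbs(cv2.resize(i,None,fx=k,fy=k,interpolation=cv2.INTER_CUBIC),alpha=1.8)
o=np.zeros((600,800,3),np.uint8)
for im,x,y in((f(a,3),0,0),(f(b,4),0,330-10+0),(f(c,3),300,0)):
    h,w=im.shape[:2];h=min(h,600-y);w=min(w,800-x);o[y:y+h,x:x+w]=im[:h,:w]
cv2.imwrite("pics/crop1.png",o)
E
```

```text
(no output)
```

View pics/crop1.png

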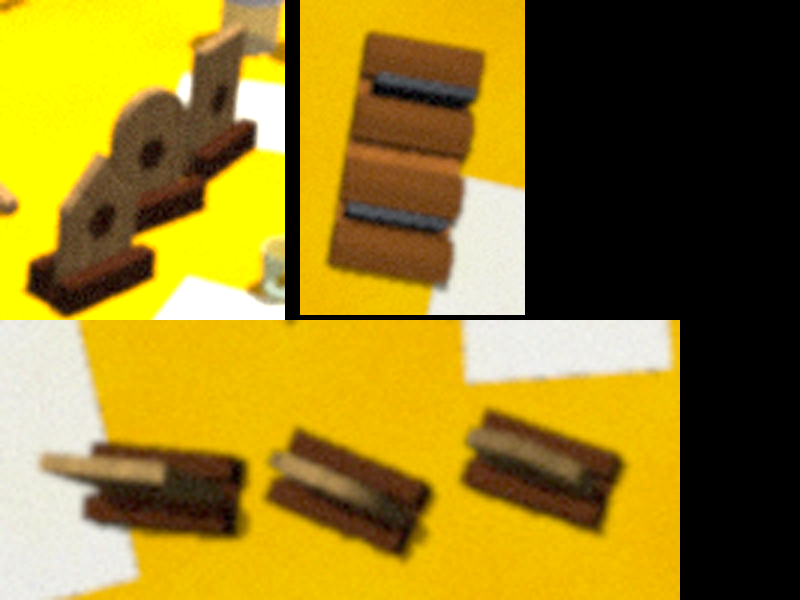

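The arched plaque is the middle one: top view (207,233), scene view (397,212). The brown rack has dark slates in its outer slots and a free middle slot. Next I'll measure these in the top and scene views.

```bash
cat > h.py <<'E'
from workcell import env
import cv2,numpy as np
def cam(n):
    i=env.camera_info(n);R=cv2.Rodrigues(i["rvec"])[0];return i,R,i["tvec"]
def ray(n,uv,z):
    i,R,t=cam(n);uv=np.atleast_2d(uv).astype(float)
    d=np.c_[(uv[:,0]-i["cx"])/i["fx"],(uv[:,1]-i["cy"])/i["fy"],np.ones(len(uv))]@R
    c=-R.T@t;return c+d*((z-c[2])/d[:,2])[:,None]
def proj(n,P):
    i,R,t=cam(n);q=np.atleast_2d(P)@R.T+t;return np.c_[q[:,0]/q[:,2]*i["fx"]+i["cx"],q[:,1]/q[:,2]*i["fy"]+i["cy"]]
def rect(n,mask,z):
    cs=max(cv2.findContours(mask,cv2.RETR_EXTERNAL,cv2.CHAIN_APPROX_NONE)[0],key=cv2.contourArea)[:,0]
    P=ray(n,cs,z)[:,:2].astype(np.float32);r=cv2.minAreaRect(P);b=cv2.boxPoints(r)
    e=b[1]-b[0],b[2]-b[1];l=max(e,key=np.linalg.norm);return np.array(r[0]),np.sort(r[1]),np.degrees(np.arctan2(l[1],l[0]))%180,cs
E
python3 - <<'E'
from h import *
im=cv2.imread("pics/top0.png");hsv=cv2.cvtColor(im,cv2.COLOR_BGR2HSV)
for n,p in(("wood",(198,231)),("stand",(222,238)),("stand",(200,240)),("rack",(375,232)),("slate",(380,219)),("table",(300,260)),("shadow",(100,370))):print(n,hsv[p[1],p[0]])
def roi(m,x0,y0,x1,y1):
    o=np.zeros_like(m);o[y0:y1,x0:x1]=m[y0:y1,x0:x1];return o
st=cv2.inRange(hsv,(0,60,15),(16,255,110))|cv2.inRange(hsv,(165,60,15),(180,255,110))
for n,b in(("L",(120,205,183,255)),("M",(183,205,230,255)),("R",(230,205,285,250))):
    r=rect("top",cv2.morphologyEx(roi(st,*b),cv2.MORPH_CLOSE,np.ones((7,7))),.03);print(n,r[:3])
rk=cv2.inRange(hsv,(0,60,30),(16,255,220))
m=cv2.morphologyEx(roi(rk,340,190,410,295),cv2.MORPH_CLOSE,np.ones((9,9)));print("rack",[rect("top",m,z)[:3] for z in(.0,.06)])
sl=cv2.inRange(hsv,(90,20,20),(130,255,200))
S=[]
for b in((340,200,410,226),(340,245,410,275)):
    r=rect("top",roi(sl,*b),.087);S.append(r[0]);print("slate",r[:3],r[3].mean(0))
print("mid",np.mean(S,0),np.linalg.norm(S[0]-S[1]),np.degrees(np.arctan2(*(S[0]-S[1])[::-1])))
E
```

```text
wood [ 18 149  60]
stand [ 14 189  35]
stand [ 19 219  56]
rack [ 15 197  66]
slate [105  27  38]
table [ 23 255 135]
shadow [ 22 255  77]
L (array([0.54177237, 0.32373723]), array([0.0535073 , 0.10379322]), np.float32(85.30002))
M (array([0.54356599, 0.19402091]), array([0.05005192, 0.09872305]), np.float32(68.49))
R (array([0.56303746, 0.06069893]), array([0.05155364, 0.09668459]), np.float32(73.07996))
rack [(array([ 0.53336406, -0.28219742]), array([0.11426061, 0.22384028]), np.float32(171.3143)), (array([ 0.52696389, -0.27472401]), array([0.10893025, 0.21339801]), np.float32(171.31429))]
slate (array([ 0.58921814, -0.26732764]), array([0.0087705 , 0.04092503]), np.float32(84.44068)) [375.27777778 218.05555556]
slate (array([ 0.47045064, -0.26003009]), array([0.00762914, 0.08029823]), np.float32(81.27171)) [371.42028986 262.37681159]
mid [ 0.52983439 -0.26367886] 0.11899148377490973 -3.5160593091650085
```

```bash
cat >> h.py <<'E'
from scipy.spatial.transform import Rotation as Ro
def Rdown(yaw):
    z=np.array([np.cos(np.radians(yaw)),np.sin(np.radians(yaw)),0]);x=np.array([0,0,-1.]);return np.c_[x,np.cross(z,x),z]
def plan(p,yaw):
    s=env.sense();R=np.array(s["ee_rot"]);print("t",s["time"],"tcp",np.round(s["tcp_pos"],4),"gap",round(s["finger_gap"],3),"F",np.round(s["force"],1))
    print("dp",np.round(R.T@(np.array(p)-s["tcp_pos"]),4),"rot",np.round(Ro.from_matrix(R.T@Rdown(yaw)).as_rotvec(degrees=True),2))
E
python3 - <<'E'
from h import *
plan([.544,.194,.225],-21.5)
E
```

```text
t 0.1 tcp [0.2059 0.5363 0.2073] gap 1.0 F [ 0.4 -0.1 -0.3]
dp [-0.0175 -0.4384 -0.1983] rot [ 9.048e+01 -9.000e-02  6.000e-02]
```

Request:
servo_tool(dp=[[-0.01,-0.04,-0.02],[-0.0175,-0.08,-0.04],[-0.0175,-0.12,-0.06],[-0.0175,-0.16,-0.08],[-0.0175,-0.2,-0.1]], delta_rot=[[8,0,0],[16,0,0],[24,0,0],[32,0,0],[40,0,0]], gripper=[100,100,100,100,100], squeeze=40)

```text
time: 0.6
tcp_pos: [0.3577, 0.3701, 0.2254]
ee_rot: [[-0.0, -0.48, 0.877], [-0.0, 0.877, 0.48], [-1.0, -0.0, -0.0]]
force: [0.8, 0.6, 0.6]
finger_gap: 0.999
```

```bash
python3 - <<'E'
from h import *
plan([.544,.194,.225],-21.5)
E
```

```text
t 0.6 tcp [0.3577 0.3701 0.2254] gap 0.999 F [0.8 0.6 0.6]
dp [ 0.0004 -0.2439  0.0789] rot [ 5.017e+01 -2.000e-02  1.000e-02]
```

Request:
servo_tool(dp=[[0,-0.04,0.013],[0,-0.08,0.026],[0,-0.12,0.039],[0,-0.16,0.052],[0,-0.2,0.065]], delta_rot=[[8.4,0,0],[16.8,0,0],[25.2,0,0],[33.6,0,0],[42,0,0]], gripper=[100,100,100,100,100])

```text
time: 1.1
tcp_pos: [0.5116, 0.2267, 0.2252]
ee_rot: [[-0.001, 0.231, 0.973], [-0.0, 0.973, -0.231], [-1.0, -0.0, -0.001]]
force: [0.0, 0.3, -0.4]
finger_gap: 1.001
```

```bash
python3 - <<'E'
from h import *
plan([.544,.194,.225],-21.5)
E
```

```text
t 1.1 tcp [0.5116 0.2267 0.2252] gap 1.001 F [ 0.   0.3 -0.4]
dp [ 0.0002 -0.0244  0.0391] rot [ 8.13 -0.04  0.02]
```

Request:
servo_tool(dp=[[0,-0.0245,0.039],[0,-0.0245,0.039],[0,-0.0245,0.039],[0,-0.0245,0.039],[0,-0.0245,0.039]], delta_rot=[[8.1,0,0],[8.1,0,0],[8.1,0,0],[8.1,0,0],[8.1,0,0]], gripper=[100,100,100,100,100])

```text
time: 1.6
tcp_pos: [0.5424, 0.1967, 0.2256]
ee_rot: [[-0.0, 0.358, 0.934], [0.0, 0.934, -0.358], [-1.0, 0.0, -0.0]]
force: [-0.1, -0.0, 0.7]
finger_gap: 1.0
```

```bash
cat >> h.py <<'E'
def wcam(s):
    i=env.camera_info("wrist");T=np.eye(4);T[:3,:3]=s["ee_rot"];T[:3,3]=s["tcp_pos"];return i,T@i["T_tool_cam"]
def wray(c,uv,z):
    i,T=c;uv=np.atleast_2d(uv).astype(float)
    d=np.c_[(uv[:,0]-i["cx"])/i["fx"],(uv[:,1]-i["cy"])/i["fy"],np.ones(len(uv))]@T[:3,:3].T
    return T[:3,3]+d*((z-T[2,3])/d[:,2])[:,None]
def wproj(c,P):
    i,T=c;q=(np.atleast_2d(P)-T[:3,3])@T[:3,:3];return np.c_[q[:,0]/q[:,2]*i["fx"]+i["cx"],q[:,1]/q[:,2]*i["fy"]+i["cy"]]
def shot(name):
    import pickle
    s=env.sense();im=env.read_camera("wrist");cv2.imwrite(f"pics/{name}.png",im);c=wcam(s);pickle.dump(c,open(f"pics/{name}.pkl","wb"));return im,c
E
python3 - <<'E'
from h import *
im,c=shot("w1")
plan([.544,.194,.225],-21.5)
print(wproj(c,[[.5436,.194,.128],[.5436,.194,.03],[.5436-.0,.194,.008]]))
E
```

```text
t 1.65 tcp [0.5425 0.1966 0.2257] gap 1.004 F [-0.5 -0.6 -0. ]
dp [ 0.0007 -0.0019  0.0023] rot [ 0.51 -0.01 -0.  ]
[[321.10964078 238.84060989]
 [320.22998453 209.86146425]
 [320.09033253 205.26080867]]
```

View pics/w1.png

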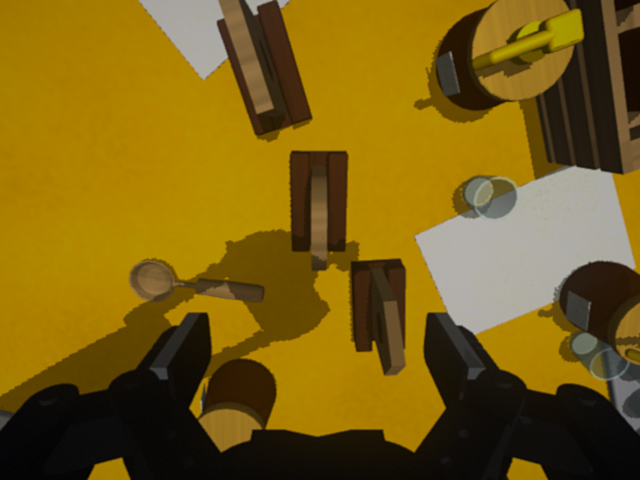

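The wrist view confirms that the arched plaque at (319,215) is aligned with the jaws, edge-on and between the fingers. I'll compute its exact offset.

```bash
python3 - <<'E'
from h import *
import pickle
im=cv2.imread("pics/w1.png");c=pickle.load(open("pics/w1.pkl","rb"));hsv=cv2.cvtColor(im,cv2.COLOR_BGR2HSV)
for r in(160,175,190,205,220,240,255,264):
    print(r,[tuple(int(k) for k in hsv[r,x]) for x in (300,319,340)], end=" ")
    g=hsv[r,300:340];w=[300+i for i in range(40) if g[i,2]>75 and g[i,1]<190];print(w[:1],w[-1:])
R=c[1][:3,:3]
T=Rdown(-21.5)
# stand corners, approx
P=wray(c,[[291,152],[347,152],[292,240],[345,240],[292,250],[345,250]],.03);print(np.round(P,4),np.round((P-[.544,.194,0])@T,4))
for z in(.128,.118,.108):print(z,np.round((wray(c,[[319,240],[319,268],[319.5,180]],z)-[.544,.194,0])@T,4)[:,1:])
E
```

```text
160 [(15, 209, 67), (14, 207, 64), (14, 206, 68)] [] []
175 [(14, 198, 67), (17, 162, 63), (14, 206, 67)] [] []
190 [(13, 201, 66), (18, 149, 99), (14, 208, 65)] [311] [326]
205 [(14, 206, 63), (18, 143, 128), (14, 199, 64)] [311] [326]
220 [(14, 206, 62), (18, 143, 134), (13, 195, 64)] [311] [327]
240 [(16, 218, 41), (18, 144, 129), (17, 213, 42)] [311] [326]
255 [(22, 255, 105), (18, 146, 124), (21, 255, 104)] [311] [326]
264 [(21, 255, 104), (18, 157, 60), (21, 255, 103)] [] []
[[0.5377 0.2564 0.03  ]
 [0.5874 0.2374 0.03  ]
 [0.5054 0.1749 0.03  ]
 [0.5561 0.1555 0.03  ]
 [0.5013 0.1649 0.03  ]
 [0.5524 0.1453 0.03  ]] [[-0.03    0.0558 -0.0288]
 [-0.03    0.0562  0.0245]
 [-0.03   -0.0319 -0.0289]
 [-0.03   -0.0314  0.0253]
 [-0.03   -0.0427 -0.0291]
 [-0.03   -0.0422  0.0257]]
0.128 [[-0.0011 -0.0019]
 [-0.0235 -0.0017]
 [ 0.0435 -0.002 ]]
0.118 [[-0.0042 -0.0019]
 [-0.0275 -0.0016]
 [ 0.0421 -0.002 ]]
0.108 [[-0.0073 -0.0018]
 [-0.0314 -0.0016]
 [ 0.0407 -0.0019]]
```

```bash
python3 - <<'E'
from h import *
plan([.544,.1994,.089],-21.5)
E
```

```text
t 1.65 tcp [0.5425 0.1966 0.2257] gap 1.004 F [-0.5 -0.6 -0. ]
dp [0.1367 0.0032 0.0004] rot [ 0.51 -0.01 -0.  ]
```

Request:
servo_tool(dp=[[0.02,0.003,0],[0.05,0.003,0],[0.075,0.003,0],[0.075,0.003,0],[0.075,0.003,0]], delta_rot=[[0.5,0,0],[0.5,0,0],[0.5,0,0],[0.5,0,0],[0.5,0,0]], gripper=[100,100,100,100,100])

```text
time: 2.15
tcp_pos: [0.544, 0.1989, 0.1512]
ee_rot: [[-0.0, 0.367, 0.93], [-0.0, 0.93, -0.367], [-1.0, -0.0, -0.0]]
force: [0.3, 0.1, 0.6]
finger_gap: 1.003
```

```bash
python3 - <<'E'
from h import *
im,c=shot("w2")
hsv=cv2.cvtColor(im,cv2.COLOR_BGR2HSV)
plan([.544,.1994,.089],-21.5)
print(wproj(c,[[.544,.1994,.128]]))
m=((hsv[:,:,2]>75)&(hsv[:,:,1]<190)&(hsv[:,:,1]>100)).astype(np.uint8)*255;m[:,:240]=0;m[:,400:]=0
n,l,st,ce=cv2.connectedComponentsWithStats(m);k=np.argsort(-st[1:,4])[:3]+1;print(st[k])
E
```

```text
t 2.2 tcp [0.545  0.1989 0.1523] gap 0.999 F [ 0.5 -0.3 -0.4]
dp [ 0.0633  0.     -0.0013] rot [-0.07  0.11 -0.06]
[[318.15446268 274.31679895]]
[[ 307  198   23   89 1751]
 [ 240   71   13   43  299]
 [ 308  297   20   15  104]]
```

Request:
servo_tool(dp=[[0.03,0,-0.001],[0.05,0,-0.001],[0.063,0,-0.001],[0.063,0,-0.001],[0.063,0,-0.001]], delta_rot=[[0,0,0],[0,0,0],[0,0,0],[0,0,0],[0,0,0]], gripper=[100,100,100,100,50])

```text
time: 2.7
tcp_pos: [0.5445, 0.1989, 0.0892]
ee_rot: [[0.002, 0.368, 0.93], [0.0, 0.93, -0.368], [-1.0, 0.001, 0.002]]
force: [0.3, 0.1, -0.2]
finger_gap: 0.858
```

Request:
servo_tool(dp=[[0,0,0],[0,0,0],[0,0,0],[0,0,0],[0,0,0]], delta_rot=[[0,0,0],[0,0,0],[0,0,0],[0,0,0],[0,0,0]], gripper=[0,0,0,0,0], squeeze=40)

```text
time: 3.2
tcp_pos: [0.5439, 0.1988, 0.0882]
ee_rot: [[0.001, 0.368, 0.93], [0.0, 0.93, -0.368], [-1.0, 0.001, 0.001]]
force: [0.0, 0.6, 2.3]
finger_gap: 0.127
```

Request:
servo_tool(dp=[[0,0,0],[-0.02,0,0],[-0.05,0,0],[-0.09,0,0],[-0.13,0,0]], delta_rot=[[0,0,0],[0,0,0],[0,0,0],[0,0,0],[0,0,0]], gripper=[0,0,0,0,0])

```text
time: 3.7
tcp_pos: [0.5425, 0.1986, 0.2179]
ee_rot: [[-0.003, 0.368, 0.93], [-0.0, 0.93, -0.368], [-1.0, -0.001, -0.002]]
force: [0.9, -0.3, -1.9]
finger_gap: 0.132
```

```bash
python3 - <<'E'
from h import *
plan([.529,-.277,.26],-8.7)
E
```

```text
t 3.7 tcp [0.5425 0.1986 0.2179] gap 0.132 F [ 0.9 -0.3 -1.9]
dp [-0.0419 -0.4471  0.1626] rot [-12.92  -0.14   0.06]
```

Request:
servo_tool(dp=[[-0.02,-0.01,0.003],[-0.042,-0.03,0.011],[-0.042,-0.065,0.024],[-0.042,-0.1,0.036],[-0.042,-0.14,0.051]], delta_rot=[[0,0,0],[-1,0,0],[-2,0,0],[-3,0,0],[-4,0,0]], gripper=[0,0,0,0,0])

```text
time: 4.2
tcp_pos: [0.5387, 0.049, 0.2593]
ee_rot: [[-0.001, 0.301, 0.954], [0.0, 0.954, -0.301], [-1.0, 0.0, -0.001]]
force: [0.6, -0.6, -0.8]
finger_gap: 0.129
```

```bash
python3 - <<'E'
from h import *
plan([.529,-.277,.26],-8.7)
E
```

```text
t 4.2 tcp [0.5387 0.049  0.2593] gap 0.129 F [ 0.6 -0.6 -0.8]
dp [-0.0008 -0.3139  0.0888] rot [-8.8  -0.05 -0.01]
```

Request:
servo_tool(dp=[[0,-0.04,0.011],[0,-0.08,0.023],[0,-0.12,0.034],[0,-0.16,0.045],[0,-0.2,0.057]], delta_rot=[[-1,0,0],[-2,0,0],[-3,0,0],[-4,0,0],[-5,0,0]], gripper=[0,0,0,0,0])

```text
time: 4.7
tcp_pos: [0.5324, -0.1595, 0.2591]
ee_rot: [[-0.001, 0.218, 0.976], [0.001, 0.976, -0.218], [-1.0, 0.0, -0.001]]
force: [0.9, 0.2, -1.5]
finger_gap: 0.128
```

```bash
python3 - <<'E'
from h import *
plan([.529,-.277,.26],-8.7)
E
```

```text
t 4.7 tcp [ 0.5324 -0.1595  0.2591] gap 0.128 F [ 0.9  0.2 -1.5]
dp [-0.001  -0.1154  0.0223] rot [-3.88 -0.06 -0.03]
```

Request:
servo_tool(dp=[[0,-0.04,0.008],[0,-0.08,0.016],[0,-0.105,0.02],[0,-0.115,0.022],[0,-0.115,0.022]], delta_rot=[[-1,0,0],[-2,0,0],[-3,0,0],[-4,0,0],[-4,0,0]], gripper=[0,0,0,0,0])

```text
time: 5.2
tcp_pos: [0.5287, -0.2764, 0.2587]
ee_rot: [[-0.001, 0.152, 0.988], [0.001, 0.988, -0.152], [-1.0, 0.001, -0.002]]
force: [0.7, 0.5, -1.6]
finger_gap: 0.127
```

```bash
python3 - <<'E'
from h import *
im,c=shot("w3")
plan([.529,-.277,.26],-8.7)
cv2.imwrite("pics/w3b.png",cv2.convertScaleAbs(im,alpha=1.6))
E
```

```text
t 5.25 tcp [ 0.529  -0.2752  0.2589] gap 0.127 F [ 0.8 -0.  -1.8]
dp [-0.0012 -0.0017  0.0003] rot [-0.   -0.08 -0.06]
```

View pics/w3b.png

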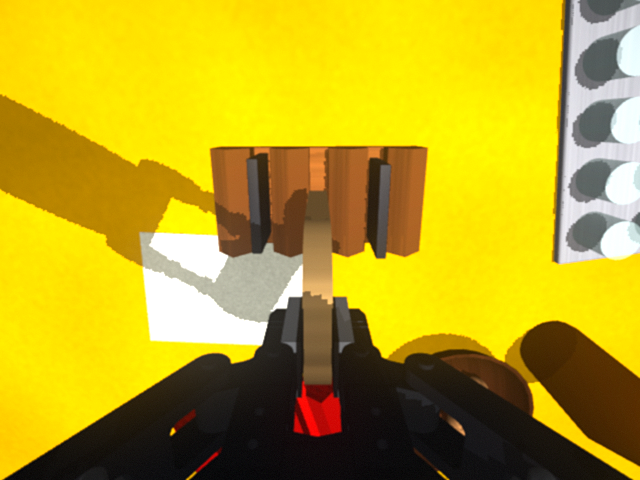

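The wrist view shows the plaque gripped edge-on, centred on column 318, with its foot near row 195. The rack is aligned with it (columns 212–426, rows 148–255), with the free slot at columns 308–329 and a slate on each side. Now the offset from plaque to slot.

```bash
python3 - <<'E'
from h import *
import pickle
im=cv2.imread("pics/w3.png");c=pickle.load(open("pics/w3.pkl","rb"));hsv=cv2.cvtColor(im,cv2.COLOR_BGR2HSV)
m=cv2.inRange(hsv,(0,60,30),(18,230,220))|cv2.inRange(hsv,(90,10,15),(130,255,120));m[:135]=0;m[262:]=0;m[:,:200]=0;m[:,440:]=0
for r in(152,165,180):x=np.where(m[r])[0];print(r,x.min(),x.max())
for k in(225,285,345,400):y=np.where(m[:,k])[0];print("col",k,y.min(),y.max())
T=Rdown(-8.7);p0=np.array([.529,-.2752,.2589])
f=lambda uv,z:np.round((wray(c,uv,z)-p0)@T,4)
print("far top z.06",f([[212,148],[426,148],[319,148]],.06))
print("near z.06/.0",f([[235,254],[400,254]],.06),f([[235,254],[400,254]],.0))
print("slot far floor",f([[308,150],[329,150]],.012))
for r in(155,165,175,185):print(r,[tuple(map(int,hsv[r,x])) for x in range(300,338,3)])
E
```

```text
152 211 426
165 212 425
180 213 424
col 225 148 253
col 285 147 255
col 345 147 255
col 400 147 255
far top z.06 [[ 0.1989  0.0568 -0.1017]
 [ 0.1989  0.0565  0.1029]
 [ 0.1989  0.0566  0.0007]]
near z.06/.0 [[ 0.1989 -0.0507 -0.0871]
 [ 0.1989 -0.0508  0.0853]] [[ 0.2589 -0.0719 -0.1014]
 [ 0.2589 -0.072   0.0994]]
slot far floor [[ 0.2469  0.0517 -0.0111]
 [ 0.2469  0.0517  0.0116]]
155 [(14, 198, 108), (14, 201, 109), (14, 197, 110), (14, 199, 100), (14, 196, 129), (14, 196, 130), (14, 198, 130), (14, 197, 131), (14, 196, 113), (16, 204, 70), (14, 198, 99), (14, 197, 97), (15, 203, 89)]
165 [(13, 198, 108), (13, 197, 109), (13, 197, 110), (13, 192, 118), (13, 195, 152), (13, 195, 152), (13, 195, 152), (13, 194, 154), (13, 193, 123), (14, 202, 77), (14, 195, 98), (14, 194, 96), (14, 200, 88)]
175 [(13, 197, 109), (13, 196, 108), (13, 197, 109), (14, 195, 98), (13, 194, 143), (13, 194, 141), (13, 190, 142), (13, 195, 144), (13, 194, 138), (14, 198, 71), (13, 194, 96), (14, 196, 91), (14, 201, 89)]
185 [(13, 198, 108), (13, 196, 108), (13, 194, 108), (14, 194, 101), (13, 191, 140), (13, 194, 139), (13, 194, 138), (14, 194, 139), (14, 193, 120), (14, 200, 69), (13, 189, 96), (13, 193, 91), (13, 198, 89)]
```

Request:
servo_tool(dp=[[0.03,0,0.001],[0.065,0,0.001],[0.1,0,0.001],[0.13,0,0.001],[0.145,0,0.001]], delta_rot=[[0,0,0],[0,0,0],[0,0,0],[0,0,0],[0,0,0]], gripper=[0,0,0,0,0])

```text
time: 5.75
tcp_pos: [0.5289, -0.2726, 0.1112]
ee_rot: [[-0.004, 0.149, 0.989], [0.004, 0.989, -0.149], [-1.0, 0.003, -0.005]]
force: [-0.1, -0.8, -0.3]
finger_gap: 0.128
```

```bash
python3 - <<'E'
from h import *
im,c=shot("w4");s=env.sense()
plan([.5297,-.274,.0935],-8.7)
cv2.imwrite("pics/w4b.png",cv2.convertScaleAbs(im,alpha=1.6))
E
```

```text
t 5.8 tcp [ 0.5283 -0.2724  0.1099] gap 0.129 F [-1.3  0.4 -3. ]
dp [ 0.0164 -0.0014  0.0018] rot [ 0.13 -0.38 -0.23]
```

View pics/w4b.png

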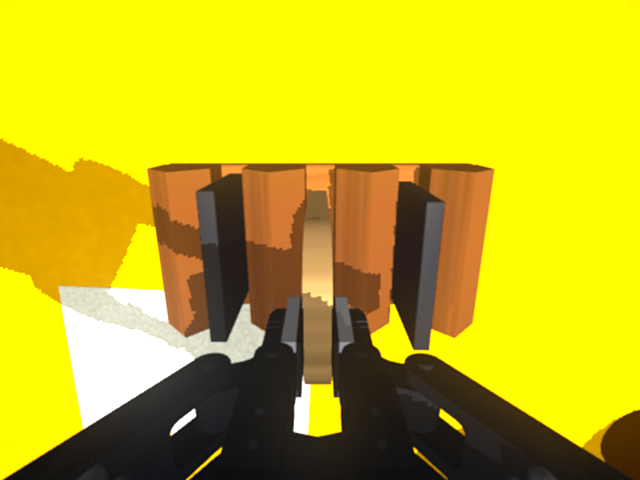

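The plaque's foot is in the middle slot, centred between the slates (plaque column 318, slot columns 305–333). I'll lower it to the floor.

Request:
servo_tool(dp=[[0.004,-0.001,0.001],[0.008,-0.001,0.001],[0.012,-0.001,0.001],[0.015,-0.001,0.001],[0.016,-0.001,0.001]], delta_rot=[[0,0,0],[0,-0.2,0],[0,-0.2,-0.2],[0,-0.2,-0.2],[0,-0.2,-0.2]], gripper=[0,0,0,0,0])

```text
time: 6.3
tcp_pos: [0.5314, -0.2765, 0.0989]
ee_rot: [[0.003, 0.15, 0.989], [-0.004, 0.989, -0.15], [-1.0, -0.004, 0.004]]
force: [0.0, 0.2, -1.1]
finger_gap: 0.129
```

Request:
servo_tool(dp=[[0,0,0],[0,0,0],[0,0,0],[0,0,0],[0,0,0]], delta_rot=[[0,0,0],[0,0,0],[0,0,0],[0,0,0],[0,0,0]], gripper=[0,0,0,0,0])

```text
time: 6.8
tcp_pos: [0.5313, -0.2765, 0.0988]
ee_rot: [[0.003, 0.15, 0.989], [-0.004, 0.989, -0.15], [-1.0, -0.004, 0.004]]
force: [0.1, 1.2, -1.2]
finger_gap: 0.13
```

Request:
servo_tool(dp=[[0.002,0,0],[0.003,0,0],[0.004,0,0],[0.005,0,0],[0.005,0,0]], delta_rot=[[0,0,0],[0,0,0],[0,0,0],[0,0,0],[0,0,0]], gripper=[0,0,0,0,0])

```text
time: 7.3
tcp_pos: [0.5312, -0.2763, 0.0935]
ee_rot: [[0.003, 0.15, 0.989], [-0.004, 0.989, -0.15], [-1.0, -0.003, 0.003]]
force: [-0.3, 0.7, -0.4]
finger_gap: 0.127
```

Request:
servo_tool(dp=[[0.001,0,0],[0.001,0,0],[0.002,0,0],[0.002,0,0],[0.002,0,0]], delta_rot=[[0,0,0],[0,0,0],[0,0,0],[0,0,0],[0,0,0]], gripper=[0,0,0,0,0])

```text
time: 7.8
tcp_pos: [0.5315, -0.2767, 0.0923]
ee_rot: [[0.003, 0.15, 0.989], [-0.005, 0.989, -0.15], [-1.0, -0.004, 0.004]]
force: [-0.5, 0.6, 1.8]
finger_gap: 0.127
```

The force turned upward at the predicted height (TCP 0.092), so the foot is on the floor. I'll release part-way and retreat upwards.

Request:
servo_tool(dp=[[0,0,0],[0,0,0],[0,0,0],[0,0,0],[0,0,0]], delta_rot=[[0,0,0],[0,0,0],[0,0,0],[0,0,0],[0,0,0]], gripper=[20,30,40,40,40])

```text
time: 8.3
tcp_pos: [0.5313, -0.2764, 0.0916]
ee_rot: [[0.003, 0.15, 0.989], [-0.004, 0.989, -0.15], [-1.0, -0.003, 0.003]]
force: [-0.7, 0.3, -0.1]
finger_gap: 0.397
```

Request:
servo_tool(dp=[[-0.01,0,0],[-0.03,0,0],[-0.06,0,0],[-0.09,0,0],[-0.12,0,0]], delta_rot=[[0,0,0],[0,0,0],[0,0,0],[0,0,0],[0,0,0]], gripper=[40,40,40,40,40])

```text
time: 8.8
tcp_pos: [0.531, -0.2759, 0.2138]
ee_rot: [[0.004, 0.15, 0.989], [-0.004, 0.989, -0.15], [-1.0, -0.004, 0.004]]
force: [-0.1, -0.5, -0.1]
finger_gap: 0.4
```

Request:
servo_tool(dp=[[-0.02,0,0],[-0.03,0,0],[-0.03,0,0],[-0.03,0,0],[-0.03,0,0]], delta_rot=[[0,0,0],[0,0,0],[0,0,0],[0,0,0],[0,0,0]], gripper=[40,40,40,40,40])

```text
time: 9.3
tcp_pos: [0.5301, -0.2753, 0.2399]
ee_rot: [[0.0, 0.15, 0.989], [-0.002, 0.989, -0.15], [-1.0, -0.002, 0.001]]
force: [-0.2, 0.4, -0.3]
finger_gap: 0.398
```

```bash
python3 - <<'E'
from h import *
im,c=shot("w5");t=env.read_camera("scene");cv2.imwrite("pics/scene5.png",t)
s=env.sense();print(s["time"],s["tcp_pos"],s["finger_gap"],s["force"])
a=cv2.resize(im[120:420,130:510],None,fx=1.05,fy=1.05);b=cv2.resize(t[150:370,215:455],None,fx=1.65,fy=1.65)
o=np.zeros((370,800,3),np.uint8);o[:a.shape[0],:a.shape[1]]=a;o[:b.shape[0],402:402+b.shape[1]]=b[:370]
cv2.imwrite("pics/fin.png",cv2.convertScaleAbs(o,alpha=1.7))
# ridge of plaque at top view plane: centre column offsets
T=Rdown(-8.7);print(wproj(c,[[.5297,-.274,.132],[.5297,-.274,.012]]))
E
```

```text
9.4 [ 0.53027647 -0.27540965  0.2401864 ] 0.40241235572070505 [-0.04316559  0.42055325 -0.66997805]
[[317.16219718 230.82878664]
 [317.15926763 200.08363305]]
```

View pics/fin.png

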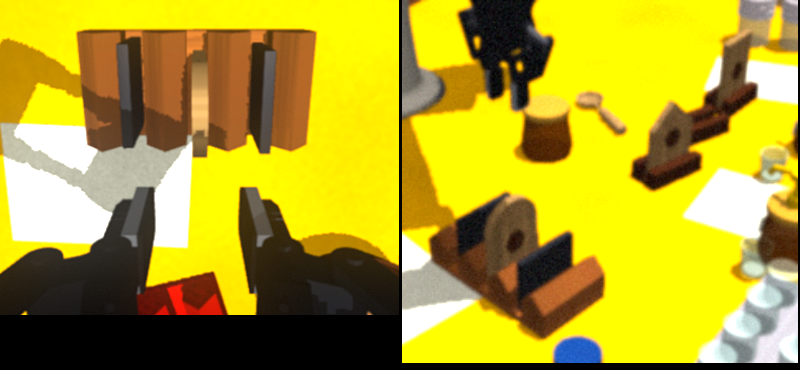

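The plaque stands upright in the middle slot between the slates. In the scene view the gripper is clear, and the square and gabled plaques are still in their stands.

```bash
python3 -c "
from workcell import env
print(env.sense()['time'],env.hand_in())"
```

```text
the job is handed in; nothing more can be done
9.4 None
```

I moved the arched plaque from its stand into the free middle slot of the brown rack, let go of it and handed the job in at 9.4 s. No verdict was reported.

- **Seating:** on the way down, the force turned upward (about 1.8 N) at TCP height 0.092 m. I had predicted 0.0925 m for the foot on the slot floor.
- **Position:** the last wrist and scene pictures show the plaque upright between the two slates. It is about 2–3 mm off the slot's middle across; along the slot it looks centred, judged by eye only.
- **Other plaques:** the square and gabled plaques look undisturbed in their stands. I judged this by eye too and did not measure their shift.
- **Gripper:** it was open and clear, with the fingertips about 0.11 m above the plaque's top.

No check failed. The only mismatch was a few millimetres between commanded and measured tool positions while moving, which I corrected before gripping and before setting down.

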